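# Free the barrel of a sausage filler for washing

### The job

The sausage filler is empty and its barrel has to come out for washing. Turn the crank counter-clockwise as seen from above: it drags while the piston seal rubs in the barrel, then suddenly goes light as the seal slips out over the rim; wind about half a turn more so that the piston is clear of the rim, but stop well before the piston reaches the crossbar. Then draw the barrel straight out of the frame by its spout and leave it standing upright on the counter, fully out of the rails, with nothing else disturbed.

Things in the scene. Friction and masses are not known exactly. Their poses are not given: they have to be found in the camera images.
- press: Steel frame of a table-top sausage filler, fixed to the counter by its feet: 128 mm wide, 100 mm deep. Origin: on the counter under its vertical piston axis. Its -x axis points out of the open front (the way the barrel comes out), z is up. Two columns (13 mm thick) at y = -56 and +56 mm carry a crossbar 30 mm deep, z 160 to 174 mm.
- rail_end (a point): Point on the counter midway between the front ends of the press's two side rails, 44 mm in front of the press's origin (towards its -x). The rails guide the barrel's foot plate along the press's x with 2 mm of play a side; their lips, 8 mm above the counter, hold the plate down.
- crank_hub (a point): Top of the crank's hub over the crossbar, on the vertical crank axis (the press's axis), 194 mm above the counter. A threaded rod 14 mm thick comes up through it as the piston rises: its top is always 130 mm above the piston face. Turning the crank counter-clockwise seen from above raises the piston, 20 mm a turn; the first tenth of a turn may be light while the barrel lifts 2 mm to the lips.
- crank_knob (a point): Middle of the crank's upright black knob, a cylinder 24 mm thick and 37 mm high, free to spin on its pin; this point is 214 mm above the counter, 18 mm below the knob's top. It runs on a circle of 70 mm radius round the crank hub. The crank arm (16 mm wide, 6 mm thick) lies under it, its top 21 mm below this point. Left standing over the spout, it blocks a gripper coming down there.
- piston_face (a point): Centre of the underside of the white piston with black rubber seal, 64 mm across; it moves only up and down on the press axis. It starts 62 to 86 mm above the counter. Push at the knob: 5 to 12 N in turning, at least 2.5 N left on a held knob, while the seal rubs; under 1.5 N once it is out, at 106 to 110 mm. Clear of the rim above 111 mm; top stop at 138 mm. The crank stays where left.
- barrel: Removable barrel, 0.65 to 0.95 kg: clear tube, outer diameter 74 mm, rim 108 mm high, on a steel foot plate 84 mm (x) by 92 mm (y), 6 mm thick, that slides on the counter. Origin: centre of the plate's underside, at the press's origin when fully in; axes as the press's. The plate is out of the rails when this origin is over 86 mm in front of the press's. The piston inside it holds it in.
- spout (a point): Grip point on the barrel's steel spout: a level tube of 18 mm diameter along the barrel's x axis, axis 24 mm above the counter, from 50 to 134 mm in front of the barrel's origin (to its -x); this point is at 112 mm. Once the piston is clear, drawing the barrel out along the press's -x takes a few newtons.
- salt_shaker: Bystander: salt shaker, 44 mm across and 90 mm tall, origin under its foot.
- spice_jar: Bystander: glass spice jar with black cap, 41 mm across and 105 mm tall, origin under its foot.
- garlic: Bystander: bulb of garlic, about 56 mm, origin under it.

How it is judged:
On the way, in this order (a step that is already met when the one before it is completed fails the run):
1. the piston has been cranked up clear of the barrel's rim while the barrel is still fully in the frame (height (world z) of piston_face above 0.111 m and x of barrel in the frame of press above -0.01 m), for 0.2 s.
2. the barrel's foot plate is fully out of the rails at the front (x of barrel in the frame of press below -0.088 m), for 0.2 s.
At the end, for the whole second after the job is handed in: The piston face is more than 111 mm above the counter; the barrel stands upright (within 0.06 rad) and still on the counter, its centre more than 88 mm out in front of the press's axis (height (world z) of piston_face above 0.111 m and x of barrel in the frame of press below -0.088 m and angle between barrel's own z axis and vertical below 0.06 rad and height (world z) of barrel between -0.006 and 0.006 m and linear speed of barrel below 0.02 m/s); the robot touches nothing.
It fails at once if the piston is wound up against its top stop (face above 136 mm) (height (world z) of piston_face above 0.136 m).
It fails at once if the barrel is tipped by more than 0.35 rad (angle between barrel's own z axis and vertical above 0.35 rad).
It fails at once if a bystander is moved by more than 30 mm (distance of any of salt_shaker, spice_jar, garlic from where it was at the start of the episode above 0.03 m).
It also fails if it takes over 64 s, if anything falls off the work surface, if the arm or the gripper's body presses on something with over 40 N, if the wrist force passes 120 N, or if a joint passes its speed limit or range.

### The arm

A 7-joint arm with a two-finger parallel gripper is mounted at the origin on a cart in front of the work surface, level with it; the furniture and walls round the work are solid. World frame = base frame: x ahead of the robot, y to its left, z up, the work surface at z = 0. Lengths are in m, angles in rad, forces in N, time in s.
With the tool pointing down it reaches from about 0.425 to 0.925 m from the base axis. Payload 6.8 kg.
Tool frame: the origin (TCP) lies midway between the tips of the shut fingers; the grasp point (between the pads) lies 19 mm behind it; z points along the fingers, y is the line along which they close (so a half turn about z gives the same grasp; the last joint's range is limited). The gripper opens to 85 mm and grips with 20 to 120 N. Pads are 22 mm wide; open, the fingers measure 114 mm over their backs; the gripper's body (76 mm by 85 mm) begins 54 mm behind the grasp point. The pads swing forward as they close: fully open they stand 13 mm farther back than shut.
Start: joints at [-1.337, 0.477, 0.022, 1.555, -0.011, 1.109, -0.083], TCP at [0.226, 0.636, 0.231] pointing down, gripper open.
Joint ranges: [-2.96, 2.96], [-0.34, 2.1], [-1.41, 1.46], [0.24, 2.44], [-1.37, 4.51], [0.17, 1.92], [-2.96, 2.96]. Speed limits (rad/s): [2.39, 2.39, 3.14, 3.14, 3.14, 3.14, 3.14].

### API

Orientations are given as a unit quaternion [w, x, y, z].
In Python, from station import * gives the robot as it stands.
- The arm moves only by the shell command python3 -m creep 'ROWS' [FORCE]. ROWS is JSON, a list of rows, each a list of 7 numbers: the gripper command: -1 is shut, 1 is fully open, values between are in proportion, then the shift along the world's x, y, z in mm, then the turn, a rotation vector about the world's x, y, z in rad. A call has 1 to 5 rows; each row shifts and turns the commanded pose from where the row before left it; what a row does not reach is not made up. A row lasts 1/8 s, in which the tool goes at most 62.5 mm and 10.7 degrees, less where a joint would pass 70% of its speed; a pose out of reach is approached as far as the arm can. A call is refused whole if a number of a shift passes 62.5 or a number of a turn 0.188, either way. A call with a gripper value outside its range is refused whole. The fingers move at their own pace and stop on an object; FORCE is the grip in N (left out, the last holds). Time passes only in rows, so rows that do not move let the fingers close. It gives the time, the measured TCP pose, the force, the opening and the grip force at its end, in the units of the state.
- get_obs(): the state, without advancing time (a new reading comes with each control period).
- read_camera(name): name is "side" or "top" or "wrist"; returns (picture, depth): 480x640x3 uint8, red, green, blue; 480x640 float32, m along the optical axis (not along the pixel's ray), 0 where there is no reading.
- camera_params(name): a dict with "intrinsics" (3x3 intrinsics, pixels), "cam_to_world" (4x4, takes a point from camera to world coordinates); the wrist camera has in their place "mount" (4x4, takes a point from camera to tool coordinates, whose origin is the TCP and whose axes are the flange's). Camera axes: x right, y up, looking along -z (the intrinsics and any distortion apply to the point x, -y, -z); pixel columns grow to the right and rows downward; lengths in m; the calibration is good to about 2 mm. A picture is of the moment at which its call begins: read the wrist's pose just before it. camera_params takes no time and is no camera call.
- hand_in(): hands the job in; it is judged then, once.
The state is a dict: "t": time; "q": joint angles; "joint_vel": joint speeds; "joint_torque": joint torques, N m; "eef_pos": TCP position; "tool_rot": TCP orientation; "contact_force": force on the tool from outside, world axes, zero at the start; "torque": the same for the moment, N m; "gripper_width": opening from 0.0 (shut) to 1.0 (fully open); "grasp_force": force on a finger pad.
Only numpy, scipy, OpenCV 4.12 (cv2) and the standard library are available. Lean on these libraries where they do the work, as an engineer would, in place of code of your own. Each camera call takes 0.05 s, during which the arm holds its last target. There are 200 camera calls.

## Working session

There is one attempt and no reset: what is moved stays moved. The work goes in short steps, Python scripts to look and compute and a shell command to move; the robot and the scene stay as the last step left them, time stands still between calls to the robot, and variables do not carry over. Pictures are saved under pics/ and viewed, at most 10 in all, crops included, and the job is handed in when it is done.

```bash
ls; mkdir -p pics; python3 - <<'E'
from station import *
import cv2,numpy as np
for n in("side","top"):
    p,d=read_camera(n);cv2.imwrite(f"pics/{n}0.png",p[:,:,::-1]);np.save(f"pics/{n}0.npy",d)
    c=camera_params(n);print(n,c)
print(get_obs())
E
```

```text
pics
side {'intrinsics': array([[509.05473557,   0.        , 319.37723367],
       [  0.        , 509.05473557, 241.37108007],
       [  0.        ,   0.        ,   1.        ]]), 'cam_to_world': array([[ 0.97709896,  0.07477204, -0.19921537,  0.24980805],
       [-0.21205944,  0.41944704, -0.88266357, -0.94224408],
       [ 0.01756174,  0.90469515,  0.42569739,  0.62770626],
       [ 0.        ,  0.        ,  0.        ,  1.        ]])}
top {'intrinsics': array([[461.7311649 ,   0.        , 325.62713039],
       [  0.        , 461.7311649 , 244.16582239],
       [  0.        ,   0.        ,   1.        ]]), 'cam_to_world': array([[ 0.01326304,  0.99236618, -0.12261097,  0.36476116],
       [-0.99977448,  0.01519507,  0.01483572,  0.08163246],
       [ 0.01658555,  0.12238656,  0.99234392,  1.0321108 ],
       [ 0.        ,  0.        ,  0.        ,  1.        ]])}
{'t': 0.1, 'q': array([-1.3371278 ,  0.47769854,  0.0223418 ,  1.55633072, -0.01149432,
        1.10927576, -0.0830869 ]), 'joint_vel': array([-0.00094437, -0.0005403 , -0.00125602, -0.0016445 ,  0.0006509 ,
        0.00072104,  0.00079242]), 'joint_torque': array([ 4.67328297e-03, -5.97758639e+01,  1.61405280e+00, -2.81952882e+01,
        1.28624775e-02,  5.06730968e-03,  5.18617162e-05]), 'eef_pos': array([0.22606626, 0.63547211, 0.23044482]), 'tool_rot': array([-7.58659732e-05,  1.70035691e-01,  9.85437586e-01, -7.88448236e-04]), 'contact_force': array([0.73607654, 0.09155679, 0.01804667]), 'torque': array([ 0.00396261, -0.01204696, -0.07567999]), 'grasp_force': 0.0, 'gripper_width': 0.9981184362641027}
```

View pics/top0.png

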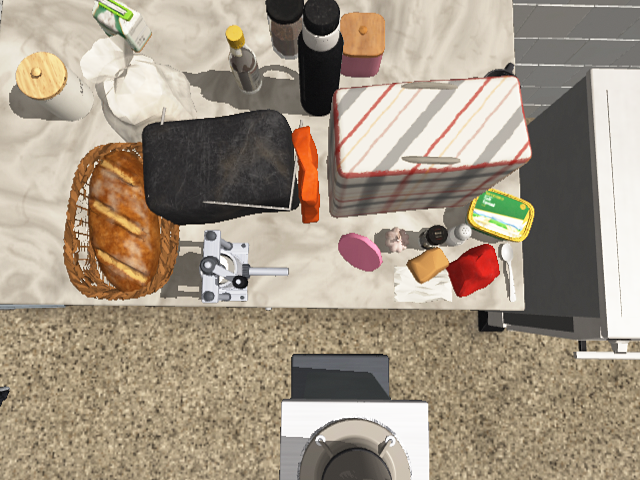

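View pics/side0.png

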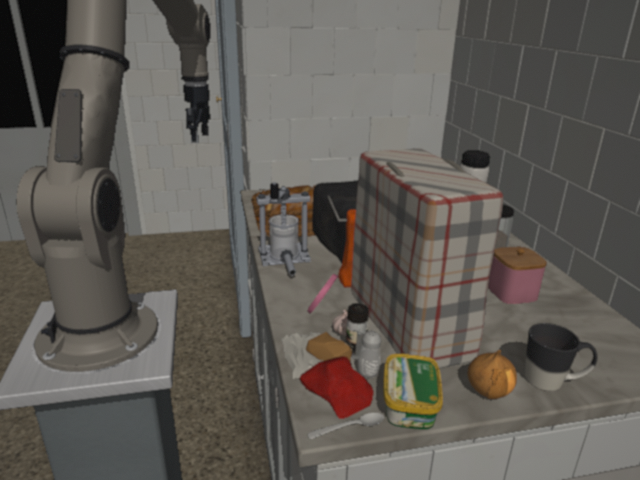

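The top view shows the press at about (225,268), with its spout pointing right to (287,271), which is world -y. I'll zoom in on it.

```bash
cat > h.py <<'E'
from station import *
import cv2,numpy as np
def pts(n,d,pose=None):
    c=camera_params(n);K=c["intrinsics"]
    T=c["cam_to_world"] if pose is None else pose@c["mount"]
    v,u=np.mgrid[:480,:640]
    P=np.stack([(u-K[0,2])/K[0,0]*d,-(v-K[1,2])/K[1,1]*d,-d],-1)
    return P@T[:3,:3].T+T[:3,3]
def ray(n,uv,z,pose=None):
    c=camera_params(n);K=c["intrinsics"]
    T=c["cam_to_world"] if pose is None else pose@c["mount"]
    r=T[:3,:3]@np.array([(uv[0]-K[0,2])/K[0,0],-(uv[1]-K[1,2])/K[1,1],-1]);o=T[:3,3]
    return o+r*(z-o[2])/r[2]
E
python3 - <<'E'
from h import *
p=cv2.imread("pics/top0.png");s=cv2.imread("pics/side0.png")
a=cv2.resize(p[220:310,190:300],None,fx=5,fy=5,interpolation=cv2.INTER_CUBIC)
b=cv2.resize(s[170:290,240:330],(338,450),interpolation=cv2.INTER_CUBIC)
a=a[:, :460]
cv2.imwrite("pics/crop.png",np.hstack([a,b]))
P=pts("top",np.load("pics/top0.npy"))
for u,v in[(208,265),(240,281),(225,268),(270,271),(285,271),(225,240),(225,295),(260,250)]:print(u,v,P[v,u].round(3))
E
```

```text
208 265 [0.427 0.28  0.2  ]
240 281 [0.397 0.216 0.233]
225 268 [0.429 0.272 0.089]
270 271 [0.428 0.186 0.031]
285 271 [0.429 0.154 0.031]
225 240 [0.498 0.292 0.   ]
225 295 [0.375 0.277 0.053]
260 250 [ 0.477  0.213 -0.   ]
```

View pics/crop.png

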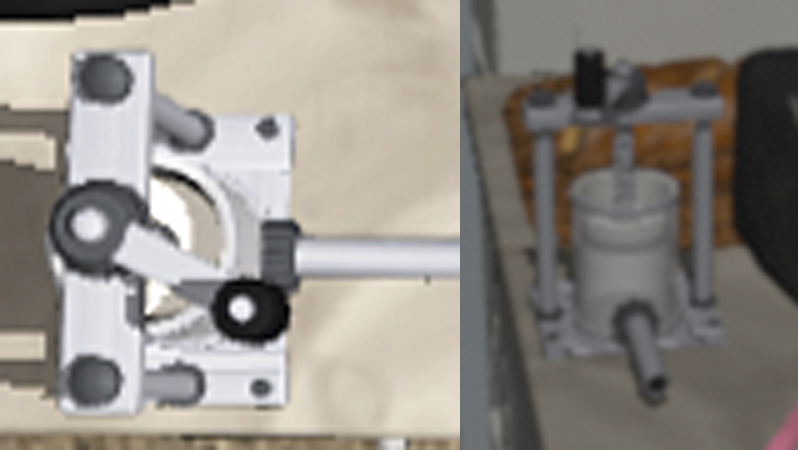

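The crop shows the knob at top-view pixel (238.6,281.4), front right of the hub at (208,265). The bolts on the crossbar are at (210.6,235.2) and (209,296).

```bash
python3 - <<'E'
from h import *
P=pts("top",np.load("pics/top0.npy"))
for nm,uv,z in[("hub",(208.2,265),.2),("knob",(238.6,281.4),.232),("b1",(210.6,235.2),.176),("b2",(209,296),.176),("sp1",(255,271.3),.033),("sp2",(287,271.3),.033)]:print(nm,ray("top",uv,z).round(4))
for r in[(slice(205,215),slice(170,290)),(slice(150,200),slice(170,290)),(slice(160,280),slice(85,175))]:print(np.nanpercentile(P[r][...,2],[50,99]),P[r][...,0].min(),P[r][...,1].min())
# spout centreline via depth
m=(P[...,2]>.02)&(P[...,2]<.045);m[:, :250]=0;m[:,292:]=0;m[:258]=0;m[285:]=0
q=P[m];print(len(q),np.polyfit(q[:,1],q[:,0],1),q[:,1].min(),q[:,1].max())
E
```

```text
hub [0.4266 0.2799 0.2   ]
knob [0.3967 0.2188 0.232 ]
b1 [0.4841 0.2836 0.176 ]
b2 [0.3714 0.2816 0.176 ]
sp1 [0.4268 0.2184 0.033 ]
sp2 [0.4278 0.1494 0.033 ]
[0.13698295 0.16381886] 0.3647611581617993 0.08163245903658554
[0.16465634 0.16993049] 0.3647611581617993 0.08163245903658554
[0.10275357 0.1675624 ] 0.3647611581617993 0.08163245903658554
304 [-0.01372153  0.42959184] 0.14934762224146586 0.2302444664485614
```

```bash
python3 -m creep '[[0.3,10,-30,30,0,0,-0.176],[0.3,25,-55,30,0,0,-0.176],[0.3,25,-55,20,0,0,-0.176],[0.3,25,-55,10,0,0,-0.176],[0.3,25,-55,0,0,0,-0.176]]' 25; python3 -m creep '[[0.3,25,-55,0,0,0,-0.176],[0.3,25,-55,0,0,0,-0.176],[0.3,11,-40,0,0,0,0],[0.3,0,-17,0,0,0,0],[0.3,0,0,0,0,0,0]]'
python3 - <<'E'
from h import *
from scipy.spatial.transform import Rotation as R
o=get_obs();T=np.eye(4);w,x,y,z=o["tool_rot"];T[:3,:3]=R.from_quat([x,y,z,w]).as_matrix();T[:3,3]=o["eef_pos"]
p,d=read_camera("wrist");cv2.imwrite("pics/w1.png",p[:,:,::-1]);np.savez("pics/w1",T=T,d=d);print(T.round(3),o["q"].round(2))
E
```

```text
t: 0.72
eef_pos: [0.3348, 0.3893, 0.3195]
tool_rot: [-0.0, 0.576, 0.817, 0.001]
contact_force: [1.3, 0.6, -0.6]
gripper_width: 0.648
grasp_force: 0.0
t: 1.35
eef_pos: [0.3946, 0.2238, 0.3187]
tool_rot: [-0.0, 0.708, 0.706, 0.0]
contact_force: [-0.6, 0.4, 0.5]
gripper_width: 0.651
grasp_force: 0.0
[[ 0.004  1.    -0.     0.395]
 [ 1.    -0.004  0.001  0.224]
 [ 0.    -0.    -1.     0.319]
 [ 0.     0.     0.     1.   ]] [-1.06  0.    0.41  1.97 -0.    1.17 -0.65]
```

View pics/w1.png

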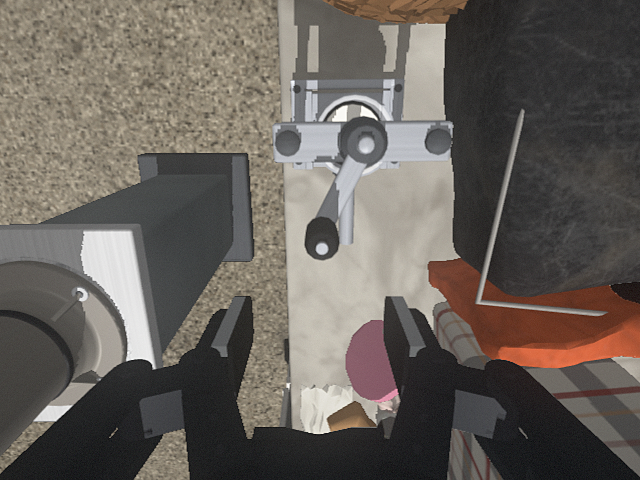

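In the wrist view the knob-top pin is at (321,247), the rod top at (366,143) and the bolts at (287,142) and (439,141).

```bash
python3 - <<'E'
from h import *
f=np.load("pics/w1.npz");T=f["T"];P=pts("wrist",f["d"],T)
for nm,uv,z in[("hub",(366,143),.2),("knob",(321,247),.234),("b1",(287,142),.177),("b2",(439,141),.177)]:
    u,v=map(int,uv);print(nm,ray("wrist",uv,z,T).round(4),P[v,u].round(4))
E
```

```text
hub [0.4282 0.2842 0.2   ] [0.4281 0.2843 0.2011]
knob [0.397  0.2208 0.234 ] [0.397  0.2214 0.2356]
b1 [0.3721 0.2832 0.177 ] [0.3727 0.2838 0.1843]
b2 [0.4854 0.2835 0.177 ] [0.4832 0.2841 0.1842]
```

```bash
python3 -m creep '[[0.3,2.5,-3.3,-45,0,0,0],[0.3,0,0,-45,0,0,0],[0.3,0,0,-25,0,0,0],[-1,0,0,0,0,0,0],[-1,0,0,0,0,0,0]]' 25;python3 -m creep '[[-1,0,0,0,0,0,0],[-1,0,0,0,0,0,0],[-1,0,0,0,0,0,0]]'
```

```text
t: 2.02
eef_pos: [0.3976, 0.222, 0.2045]
tool_rot: [0.0, 0.708, 0.707, 0.0]
contact_force: [0.9, 0.0, -2.8]
gripper_width: 0.271
grasp_force: 25.7
t: 2.4
eef_pos: [0.398, 0.2217, 0.2045]
tool_rot: [-0.0, 0.708, 0.706, 0.001]
contact_force: [0.5, 3.9, -1.8]
gripper_width: 0.269
grasp_force: 25.8
```

```bash
python3 - <<'E'
import numpy as np
a=np.radians(-116+20*np.arange(19));p=np.round(70*np.c_[np.cos(a),np.sin(a)],1);d=np.diff(p,axis=0)
for i,r in enumerate(d):print(i,r.round(1),p[i+1])
E
python3 -m creep '[[-1,6,-2,0,0,0,0],[-1,6,-1.6,0,0,0,0],[-1,0,0,0,0,0,0]]'
```

```text
0 [23.4 -6.7] [ -7.3 -69.6]
1 [24.2  1.7] [ 16.9 -67.9]
2 [22.2  9.9] [ 39.1 -58. ]
3 [17.5 16.9] [ 56.6 -41.1]
4 [10.7 21.8] [ 67.3 -19.3]
5 [ 2.5 24.2] [69.8  4.9]
6 [-5.9 23.6] [63.9 28.5]
7 [-13.5  20.1] [50.4 48.6]
8 [-19.7  14.3] [30.7 62.9]
9 [-23.4   6.7] [ 7.3 69.6]
10 [-24.2  -1.7] [-16.9  67.9]
11 [-22.2  -9.9] [-39.1  58. ]
12 [-17.5 -16.9] [-56.6  41.1]
13 [-10.7 -21.8] [-67.3  19.3]
14 [ -2.5 -24.2] [-69.8  -4.9]
15 [  5.9 -23.6] [-63.9 -28.5]
16 [ 13.5 -20.1] [-50.4 -48.6]
17 [ 19.7 -14.3] [-30.7 -62.9]
t: 2.78
eef_pos: [0.4108, 0.217, 0.2043]
tool_rot: [0.0, 0.709, 0.706, 0.001]
contact_force: [0.7, 1.9, 4.1]
gripper_width: 0.272
grasp_force: 26.3
```

```bash
python3 -m creep '[[-1,11.4,-3.1,0,0,0,0],[-1,24.2,1.7,0,0,0,0],[-1,22.2,9.9,0,0,0,0]]';python3 -m creep '[[-1,17.5,16.9,0,0,0,0],[-1,10.7,21.8,0,0,0,0]]'
```

```text
t: 3.15
eef_pos: [0.4658, 0.2255, 0.2038]
tool_rot: [-0.002, 0.708, 0.706, -0.002]
contact_force: [-12.3, 5.1, 14.5]
gripper_width: 0.265
grasp_force: 27.4
t: 3.4
eef_pos: [0.4945, 0.2617, 0.2038]
tool_rot: [-0.0, 0.709, 0.705, -0.003]
contact_force: [-11.8, -5.2, 14.8]
gripper_width: 0.267
grasp_force: 27.5
```

```bash
python3 -m creep '[[-1,2.5,24.2,1,0,0,0],[-1,-5.9,23.6,1,0,0,0],[-1,-13.5,20.1,0,0,0,0],[-1,-19.7,14.3,0,0,0,0],[-1,-23.4,6.7,0,0,0,0]]';python3 -m creep '[[-1,-24.2,-1.7,0,0,0,0],[-1,-22.2,-9.9,0,0,0,0],[-1,-17.5,-16.9,0,0,0,0],[-1,-10.7,-21.8,0,0,0,0]]'
```

```text
t: 4.03
eef_pos: [0.4382, 0.354, 0.2049]
tool_rot: [0.002, 0.709, 0.706, 0.003]
contact_force: [8.9, 4.8, -11.6]
gripper_width: 0.268
grasp_force: 25.4
t: 4.53
eef_pos: [0.3605, 0.3038, 0.2049]
tool_rot: [0.0, 0.707, 0.707, 0.001]
contact_force: [10.1, 6.0, -13.2]
gripper_width: 0.265
grasp_force: 25.6
```

```bash
python3 -m creep '[[-1,-2.5,-24.2,-0.5,0,0,0],[-1,5.9,-23.6,-0.5,0,0,0],[-1,13.5,-20.1,0,0,0,0],[-1,19.7,-14.3,0,0,0,0]]';python3 -m creep '[[-1,23.4,-6.7,0,0,0,0],[-1,24.2,1.7,0,0,0,0],[-1,22.2,9.9,0,0,0,0],[-1,17.5,16.9,0,0,0,0],[-1,10.7,21.8,0,0,0,0]]';python3 -m creep '[[-1,2.5,24.2,0,0,0,0],[-1,-5.9,23.6,0,0,0,0],[-1,-13.5,20.1,0,0,0,0],[-1,-19.7,14.3,0,0,0,0]]'
```

```text
t: 5.03
eef_pos: [0.3965, 0.2221, 0.2045]
tool_rot: [-0.002, 0.708, 0.707, 0.0]
contact_force: [-2.0, 16.4, -6.6]
gripper_width: 0.267
grasp_force: 26.4
t: 5.65
eef_pos: [0.4942, 0.2611, 0.204]
tool_rot: [-0.0, 0.709, 0.705, -0.004]
contact_force: [-9.9, -5.1, 9.9]
gripper_width: 0.269
grasp_force: 28.0
t: 6.15
eef_pos: [0.4632, 0.3454, 0.2048]
tool_rot: [0.003, 0.709, 0.705, 0.003]
contact_force: [9.8, -0.5, -6.4]
gripper_width: 0.27
grasp_force: 26.5
```

```bash
python3 -m creep '[[-1,-23.4,6.7,0,0,0,0],[-1,-24.2,-1.7,0,0,0,0]]';python3 -m creep '[[-1,-22.2,-9.9,0,0,0,0],[-1,-17.5,-16.9,0,0,0,0]]';python3 -m creep '[[-1,-10.7,-21.8,0,0,0,0],[-1,-2.5,-24.2,0,0,0,0]]'
```

```text
t: 6.4
eef_pos: [0.4133, 0.3533, 0.2048]
tool_rot: [0.001, 0.708, 0.706, 0.003]
contact_force: [7.6, 4.2, -6.7]
gripper_width: 0.267
grasp_force: 26.4
t: 6.65
eef_pos: [0.3718, 0.3267, 0.2047]
tool_rot: [0.0, 0.707, 0.707, 0.002]
contact_force: [6.8, 5.8, -6.4]
gripper_width: 0.267
grasp_force: 26.5
t: 6.9
eef_pos: [0.3581, 0.28, 0.2047]
tool_rot: [-0.0, 0.707, 0.707, 0.001]
contact_force: [7.9, 7.5, -8.6]
gripper_width: 0.268
grasp_force: 26.3
```

```bash
python3 -m creep '[[-1,5.9,-23.6,0,0,0,0]]';python3 -m creep '[[-1,13.5,-20.1,0,0,0,0]]';python3 -m creep '[[-1,19.7,-14.3,0,0,0,0],[-1,0,0,0,0,0,0]]'
```

```text
t: 7.02
eef_pos: [0.3641, 0.256, 0.2047]
tool_rot: [-0.0, 0.707, 0.707, 0.001]
contact_force: [7.2, 9.7, -10.2]
gripper_width: 0.27
grasp_force: 26.1
t: 7.15
eef_pos: [0.3781, 0.2355, 0.2047]
tool_rot: [-0.0, 0.708, 0.707, 0.001]
contact_force: [9.4, 10.3, -11.5]
gripper_width: 0.269
grasp_force: 26.0
t: 7.4
eef_pos: [0.3995, 0.2209, 0.2045]
tool_rot: [0.0, 0.709, 0.705, 0.002]
contact_force: [3.8, 6.8, -5.1]
gripper_width: 0.267
grasp_force: 26.9
```

```bash
python3 - <<'E'
from h import *
p,d=read_camera("top");np.save("pics/top1.npy",d);cv2.imwrite("pics/top1.png",p[:,:,::-1])
P=pts("top",d);q=P[250:285,195:225].reshape(-1,3);q=q[(np.hypot(q[:,0]-.4275,q[:,1]-.283)<.008)];print(np.sort(q[:,2])[-12:].round(4))
P=pts("top",np.load("pics/top0.npy"));q=P[250:285,195:225].reshape(-1,3);q=q[(np.hypot(q[:,0]-.4275,q[:,1]-.283)<.008)];print(np.sort(q[:,2])[-12:].round(4))
E
```

```text
[]
[0.2    0.2    0.2001 0.2002 0.2004 0.2004 0.2005 0.201  0.2012 0.2016
 0.2018 0.2027]
```

```bash
python3 -m creep '[[-1,23.4,-6.7,0,0,0,0],[-1,24.2,1.7,0,0,0,0]]';python3 -m creep '[[-1,22.2,9.9,0,0,0,0],[-1,17.5,16.9,0,0,0,0]]';python3 -m creep '[[-1,10.7,21.8,0,0,0,0],[-1,2.5,24.2,0,0,0,0]]';python3 -m creep '[[-1,-5.9,23.6,0,0,0,0],[-1,-13.5,20.1,0,0,0,0],[-1,0,0,0,0,0,0]]'
```

```text
t: 7.7
eef_pos: [0.4447, 0.2166, 0.2044]
tool_rot: [-0.001, 0.708, 0.706, -0.0]
contact_force: [-3.9, 12.3, -1.3]
gripper_width: 0.265
grasp_force: 27.2
t: 7.95
eef_pos: [0.4841, 0.2424, 0.2042]
tool_rot: [-0.001, 0.708, 0.706, -0.002]
contact_force: [-9.0, 4.6, 6.2]
gripper_width: 0.268
grasp_force: 27.9
t: 8.2
eef_pos: [0.4982, 0.2877, 0.2043]
tool_rot: [0.0, 0.709, 0.705, -0.001]
contact_force: [-3.4, -1.3, 4.4]
gripper_width: 0.27
grasp_force: 27.7
t: 8.57
eef_pos: [0.4775, 0.3344, 0.2046]
tool_rot: [-0.0, 0.707, 0.707, 0.0]
contact_force: [2.7, 2.8, -1.6]
gripper_width: 0.269
grasp_force: 27.2
```

```bash
python3 -m creep '[[0.3,0,0,0,0,0,0],[0.3,0,0,0,0,0,0],[0.3,0,0,40,0,0,0],[0.3,0,0,60,0,0,0],[0.3,0,-20,20,0,0,0]]';python3 -m creep '[[0.3,-15,-50,0,0,0,0],[0.3,-15,-50,0,0,0,0],[0.3,-15,-45,0,0,0,0],[0.3,-5,0,0,0,0,0],[0.3,0,0,0,0,0,0]]'
python3 - <<'E'
from h import *
from scipy.spatial.transform import Rotation as R
o=get_obs();T=np.eye(4);w,x,y,z=o["tool_rot"];T[:3,:3]=R.from_quat([x,y,z,w]).as_matrix();T[:3,3]=o["eef_pos"]
p,d=read_camera("wrist");cv2.imwrite("pics/w2.png",p[:,:,::-1]);np.savez("pics/w2",T=T,d=d)
P=pts("wrist",d,T);q=P.reshape(-1,3);q=q[(np.hypot(q[:,0]-.4275,q[:,1]-.283)<.009)];print(np.sort(q[:,2])[-300::30].round(4))
m=(P[...,2]>.015)&(P[...,2]<.04)&(abs(P[...,0]-.428)<.02)&(P[...,1]>.13)&(P[...,1]<.22)
q=P[m];print(len(q),np.polyfit(q[:,1],q[:,0],1),q.min(0),q.max(0))
E
```

```text
t: 9.2
eef_pos: [0.48, 0.3129, 0.3281]
tool_rot: [0.0, 0.708, 0.706, 0.003]
contact_force: [0.0, 0.7, -0.3]
gripper_width: 0.651
grasp_force: 0.0
t: 9.82
eef_pos: [0.4281, 0.1668, 0.3245]
tool_rot: [-0.0, 0.708, 0.706, 0.0]
contact_force: [0.2, 0.5, -0.1]
gripper_width: 0.652
grasp_force: 0.0
[0.2487 0.249  0.2492 0.2493 0.2496 0.2497 0.2499 0.2501 0.2503 0.2506]
942 [-0.00775788  0.42969592] [0.41907417 0.14811328 0.02328996] [0.43689887 0.21980697 0.03522007]
```

View pics/w2.png

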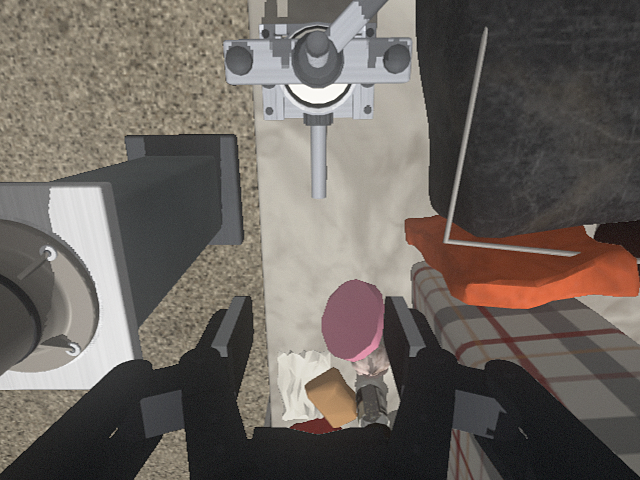

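The rod top reads 0.250 m, so the piston face is at about 120 mm and clear of the rim. The knob is at the back, and the spout runs down the picture from (320,125) to (319,197). A pink disc at (352,320) lies ahead, so I'll check the pull corridor.

```bash
python3 - <<'E'
from h import *
P=pts("top",np.load("pics/top0.npy"))
c=P[225:300,292:480];m=(c[...,2]>.006)&(c[...,0]<.52)
q=c[m]
for y in np.arange(.14,-.16,-.02):
    s=q[(q[:,1]<y)&(q[:,1]>y-.02)]
    if len(s):print(round(y,2),len(s),s[:,0].min().round(3),s[:,0].max().round(3),s[:,2].max().round(3))
E
```

```text
0.1 62 0.365 0.365 1.032
0.06 3 0.486 0.49 0.043
0.04 208 0.454 0.506 0.082
0.02 318 0.441 0.508 0.093
0.0 334 0.434 0.501 0.099
-0.02 287 0.431 0.491 0.097
-0.04 76 0.436 0.474 0.089
-0.06 145 0.476 0.519 0.044
-0.08 344 0.372 0.52 0.056
-0.1 364 0.372 0.52 0.045
-0.12 404 0.372 0.503 0.099
-0.14 787 0.372 0.52 0.11
-0.16 588 0.373 0.52 0.11
```

```bash
python3 -m creep '[[0.2,0,18,-55,0,0,0],[0.2,0,0,-60,0,0,0],[0.2,0,0,-60,0,0,0],[0.2,0,0,-60,0,0,0],[0.2,0,0,-40,0,0,0]]';python3 -m creep '[[0.2,0,0,-30,0,0,0],[0.2,0,0,-10,0,0,0],[0.2,0,0,0,0,0,0]]'
```

```text
t: 10.5
eef_pos: [0.4276, 0.1853, 0.0464]
tool_rot: [0.0, 0.708, 0.707, -0.002]
contact_force: [0.6, 0.9, 0.4]
gripper_width: 0.603
grasp_force: 0.0
t: 10.88
eef_pos: [0.4287, 0.1854, 0.0094]
tool_rot: [0.0, 0.708, 0.706, -0.001]
contact_force: [0.2, -0.3, -0.3]
gripper_width: 0.603
grasp_force: 0.0
```

```bash
python3 -m creep '[[-1,0,0,0,0,0,0],[-1,0,0,0,0,0,0],[-1,0,0,0,0,0,0],[-1,0,0,0,0,0,0],[-1,0,0,0,0,0,0]]' 30;python3 -m creep '[[-1,0,-3,0,0,0,0],[-1,0.1,-5,0,0,0,0],[-1,0.1,-6,0,0,0,0],[-1,0.1,-6,0,0,0,0]]'
```

```text
t: 11.5
eef_pos: [0.4291, 0.1856, 0.0105]
tool_rot: [0.0, 0.708, 0.706, 0.001]
contact_force: [-0.8, 0.4, 5.8]
gripper_width: 0.198
grasp_force: 29.3
t: 12.0
eef_pos: [0.4297, 0.168, 0.0105]
tool_rot: [-0.001, 0.707, 0.707, 0.002]
contact_force: [-0.5, 6.7, 2.3]
gripper_width: 0.201
grasp_force: 29.2
```

Pulling with a few newtons, as expected.

```bash
python3 -m creep '[[-1,0.1,-7,0,0,0,0],[-1,0,-8,0,0,0,0],[-1,0.1,-8,0,0,0,0],[-1,0,-8,0,0,0,0],[-1,0.1,-8,0,0,0,0]]';python3 -m creep '[[-1,0.1,-8,0,0,0,0],[-1,0,-8,0,0,0,0],[-1,0.1,-8,0,0,0,0],[-1,0,-7,0,0,0,0],[-1,0.1,-6,0,0,0,0]]';python3 -m creep '[[-1,0,0,0,0,0,0],[-1,0,0,0,0,0,0]]'
```

```text
t: 12.62
eef_pos: [0.4302, 0.1286, 0.0105]
tool_rot: [-0.0, 0.707, 0.707, 0.002]
contact_force: [-0.5, 6.9, 2.3]
gripper_width: 0.196
grasp_force: 29.1
t: 13.25
eef_pos: [0.4305, 0.0913, 0.0105]
tool_rot: [-0.0, 0.708, 0.707, 0.002]
contact_force: [-0.5, 6.5, 4.1]
gripper_width: 0.201
grasp_force: 29.1
t: 13.5
eef_pos: [0.4305, 0.0904, 0.0103]
tool_rot: [0.0, 0.708, 0.706, 0.001]
contact_force: [0.2, 4.9, 4.6]
gripper_width: 0.198
grasp_force: 29.2
```

```bash
python3 - <<'E'
from h import *
p,d=read_camera("side");cv2.imwrite("pics/s2.png",cv2.resize(p[150:330,220:400,::-1],None,fx=3,fy=3,interpolation=cv2.INTER_CUBIC))
E
```

```text
(no output)
```

View pics/s2.png

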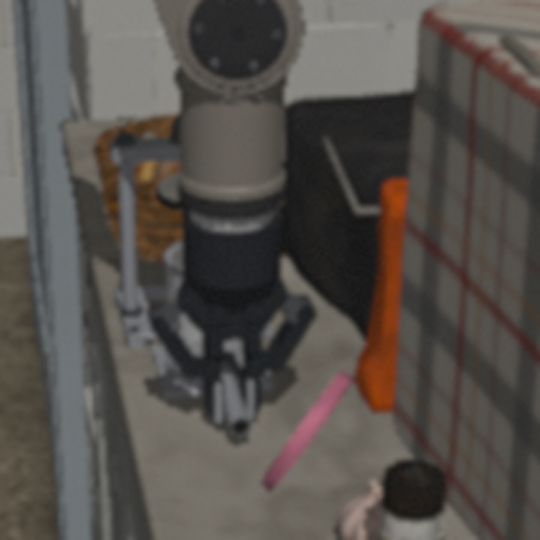

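The side view shows the gripper at (235,400) holding the spout with the barrel drawn out, clear of the pink disc at (320,430). I'll draw 5 mm more, release and retreat upwards.

```bash
python3 -m creep '[[-1,0,-3,0,0,0,0],[-1,0,-2,0,0,0,0],[-1,0,0,0,0,0,0],[-0.1,0,0,0,0,0,0],[-0.1,0,0,0,0,0,0]]';python3 -m creep '[[-0.1,0,0,10,0,0,0],[-0.1,0,0,30,0,0,0],[-0.1,0,0,60,0,0,0],[-0.1,0,0,60,0,0,0],[-0.1,0,0,60,0,0,0]]';python3 -m creep '[[-0.1,0,0,60,0,0,0],[-0.1,0,0,40,0,0,0],[-0.1,0,0,0,0,0,0]]'
python3 - <<'E'
from h import *
from scipy.spatial.transform import Rotation as R
o=get_obs();T=np.eye(4);w,x,y,z=o["tool_rot"];T[:3,:3]=R.from_quat([x,y,z,w]).as_matrix();T[:3,3]=o["eef_pos"]
p,d=read_camera("wrist");cv2.imwrite("pics/w3.png",p[:,:,::-1])
P=pts("wrist",d,T)
m=(P[...,2]>.015)&(P[...,2]<.04)&(abs(P[...,0]-.43)<.02)&(P[...,1]>.03)&(P[...,1]<.125)
q=P[m];print(len(q),np.polyfit(q[:,1],q[:,0],1),q.min(0),q.max(0))
q=P[(np.hypot(P[...,0]-.4275,P[...,1]-.283)<.009)];print(np.sort(q[:,2])[-100::30].round(4))
q=P[(P[...,2]>.09)&(P[...,2]<.125)&(P[...,1]<.262)&(P[...,1]>.1)&(P[...,0]<.48)&(P[...,0]>.38)];print(len(q),np.median(q,0),q.min(0),q.max(0))
E
```

```text
t: 14.18
eef_pos: [0.4289, 0.0834, 0.0095]
tool_rot: [0.0, 0.708, 0.706, -0.001]
contact_force: [-0.1, 0.7, 0.4]
gripper_width: 0.448
grasp_force: 0.0
t: 14.8
eef_pos: [0.4289, 0.0834, 0.2318]
tool_rot: [0.0, 0.709, 0.706, -0.0]
contact_force: [0.5, 1.6, -0.5]
gripper_width: 0.451
grasp_force: 0.0
t: 15.18
eef_pos: [0.4309, 0.0841, 0.3328]
tool_rot: [0.0, 0.708, 0.706, 0.003]
contact_force: [-1.0, -0.3, -0.8]
gripper_width: 0.454
grasp_force: 0.0
920 [-0.0129246  0.4309138] [0.42080276 0.04826779 0.02201263] [0.43906134 0.12499998 0.03562047]
[-0.0026 -0.0001  0.0009]
2083 [0.42924437 0.18941202 0.10808343] [0.3917337  0.1449074  0.09000127] [0.46720967 0.25289584 0.12496522]
```

View pics/w3.png

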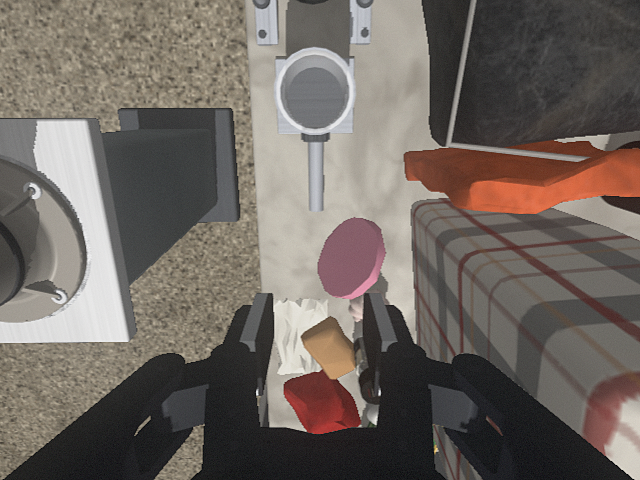

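The barrel stands upright at (317,92), clear of the rail ends at about row 42. Its spout tip is now 100 mm further out than before (y 0.148 to 0.048), and the rim reads 108 mm.

```bash
python3 -c "
from station import *
print(hand_in())"
```

```text
the job is handed in; nothing more can be done
None
```

I wound the piston clear to about 120 mm, drew the barrel about 100 mm straight out so it stands upright clear of the rails, moved the gripper away, and handed the job in at about 15 s; no verdict came back.

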